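# Slide the counter sign to its tray and hold its telescopic pole raised

### The arm

A 7-joint arm with a two-finger parallel gripper is mounted at the origin on the work surface. World frame = base frame: x ahead of the robot, y to its left, z up, the work surface at z = 0. Lengths are in m, angles in rad, forces in N, time in s.
With the tool pointing down it reaches from about 0.4 to 0.875 m from the base axis. Payload 19.3 kg.
Tool frame: the origin (TCP) lies on the centre line of the jaws, within the pads' length; the fingertips stand 14 mm ahead of it and the grasp point (between the pads) lies 5 mm behind it (bot.tip_extent is the distance from the TCP to the fingertips, in m); z points along the fingers, y is the line along which they close (so a half turn about z gives the same grasp; the last joint's range is limited). The gripper opens to 85 mm and grips with 20 to 120 N. Pads are 22 mm wide; open, the fingers measure 114 mm over their backs; the gripper's body (76 mm by 85 mm) begins 54 mm behind the grasp point. The pads swing forward as they close: fully open they stand 13 mm farther back than shut.
Start: joints at [-0.07, 0.521, -0.036, 1.599, 0.021, 1.021, -0.113], TCP at [0.625, -0, 0.245] pointing down, gripper open.
Joint ranges: [-2.91, 2.91], [-0.3, 2.13], [-1.5, 1.42], [0.17, 2.43], [-1.26, 4.41], [0.16, 1.93], [-2.52, 2.52]. Speed limits (rad/s): [1.89, 1.89, 2.39, 2.39, 3.01, 3.01, 3.01].

### API

Orientations are given as [roll, pitch, yaw] about the fixed x, y, z axes, in that order (R = Rz(yaw) Ry(pitch) Rx(roll)).
In Python, from workcell import monitor, grab_frame, camera_model, bot gives the robot as it stands.
- The arm moves only by the tool move_arm, never from a script. Its argument "moves" is a list of rows, each a list of 4 numbers: the shift along the world's x, y, z in mm, then the turn about the world's z in rad. A call has 1 to 12 rows; each row is the pose to reach, as a shift and turn from the pose commanded when the call began; what a row does not reach only later rows make up. A row lasts 1/8 s, in which the tool goes at most 62.5 mm and 10.7 degrees, less where a joint would pass 70% of its speed; a pose out of reach is approached as far as the arm can. A call with a gripper value outside its range is refused whole. "gripper" is the opening, from 0 (shut) to 1 (fully open), set as the call begins (left out, the last holds). The fingers move at their own pace and stop on an object; "newtons" is the grip in N (left out, the last holds). Time passes only in rows, so rows that repeat a pose let the fingers close. It gives the time, the measured TCP pose, the force, the opening and the grip force at its end, in the units of the state.
- monitor.observe(): the state, without advancing time (a new reading comes with each control period).
- grab_frame(name): name is "scene" or "side" or "wrist"; returns the picture (420x560x3 uint8, blue, green, red); there is no depth.
- camera_model(name): a dict with "vfov" (degrees; the focal length in pixels is half the picture's height over the tangent of half this angle, whatever the lens; pixels are square), "cx", "cy" (the principal point, pixels), "k1" (the pictures are not rectified: a ray, as slopes to the right and down, at radius r is drawn at 1 + k1 r^2 times it, then the intrinsics apply), "R" (3x3) and "t" (3): a world point X has camera coordinates R X + t; the wrist camera has in their place "T_tool_cam" (4x4, takes a point from camera to tool coordinates, whose origin is the TCP and whose axes are the flange's). Camera axes: x right, y down, z forward; pixel columns grow to the right and rows downward; lengths in m; the calibration is good to about 2 mm. A picture is of the moment at which its call begins: read the wrist's pose just before it. camera_model takes no time and is no camera call.
- bot.job_done(): hands the job in; it is judged then, once.
The state is a dict: "clock": time; "qpos": joint angles; "qd": joint speeds; "joint_efforts": joint torques, N m; "position": TCP position; "tool_rot": TCP orientation; "force": force on the tool from outside, world axes, zero at the start; "moment": the same for the moment, N m; "grip_width": finger opening in m; "finger_force": force on a finger pad.
Only numpy, scipy, OpenCV 4.12 (cv2) and the standard library are available. Lean on these libraries where they do the work, as an engineer would, in place of code of your own. Each camera call takes 0.05 s, during which the arm holds its last target. There are 200 camera calls.

### The job

Slide the little slate sign, still fully lowered, slowly along its counter track until its pole stands level with the middle of the tray of turquoise-wrapped chocolates. There, squeeze in the red button on the sign's black grip, draw the telescopic pole straight up past its first stop to its second stop (both sections fully out), and finish while holding it up there by the grip with the button still squeezed in: the pole sinks if it is let go. Do not shift the two trays, the white bowl or the glass box.

Things in the scene. Friction and masses are not known exactly. Their poses are not given: they have to be found in the camera images.
- track: Fixed flat aluminium rail screwed to the counter, 60 wide (its x) by 480 long (its y) and 12 mm high, with black end caps 18 mm high. Origin: centre of its underside, on the counter. Its y axis is the direction in which the sign slides. Its x axis points away from the robot towards the two trays. Its pose differs each time.
- pole_foot (a point): Point on the pole's axis at the top face of the sign's carriage, 29 mm above the counter; it moves along the track with the sign. The carriage is a dark steel block 52 (track x) by 70 (track y) by 16 mm on the rail. On it stands a fixed dark outer tube of 22 mm diameter, with a 25 mm collar whose top is 105 mm above the counter.
- grip (a point): Centre of the black grip on top of the pole, on the pole's axis, 142 mm above the counter when the pole is down. A plastic block 42 (track x) by 26 (track y) by 52 mm high, reaching 26 mm below and above this point. It never turns. Plain face at -y, button at +y: squeezing it along the track's y, at this height, presses the button. 34 mm across with the button out.
- button (a point): Centre of the outer face of the round red button (17 mm diameter) in the middle of the grip's +y face, at the height of grip; it stands 8 mm out of that face.
- slate (a point): Centre of the slate sign, 104 (track y) by 62 high by 5 mm thick, fixed to the grip on its +x side, away from the robot. It lies 50 mm from the pole's axis and 38 mm below grip (its top edge 7 mm below grip), and rises with the grip.
- carriage (a joint): Where the sign stands along the track, m: 0 in the middle of the track, growing along the track's +y, from -0.170 to 0.170. It slides against a friction of about 3.5 N and stays where it is left.
- grip_button (a joint): How far the red button is pressed in, m: 0 out, 0.006 fully in. Moves along the track's -y when pressed. Sprung: 4 N to start, 7 N fully in; it comes out again when let go. While it is pressed less than about 4 mm a catch keeps the lowered pole from rising more than 3 mm; pressed, the pole is free. A pole that sinks with the button out rests on the catch, 9 mm up.
- top_section (a joint): How far the thin upper section (12 mm steel rod, with grip and slate) is drawn up out of the middle section, m: 0 down, 0.060 fully out (the first stop). It comes out first; it takes about 3 N to raise it, and it sinks when let go.
- mid_section (a joint): How far the middle section (17 mm aluminium tube) is drawn up out of the outer tube, m: 0 down, 0.060 fully out. It comes out after the upper one, when the pull grows to about 5 N, and sinks when let go. Both out, the grip has risen 120 mm and stands hard against the second stop.
- tray_turquoise: Black tray 200 (its x, across the track) by 190 (its y, along the track) by 29 mm high with 20 turquoise wrapped squares, standing just beyond the track. Origin: centre of its underside; its axes are parallel to the track's. It may stand towards either end of the track. It only rests on the counter: leave it alone.
- tray_dark: The same black tray with dark brown pralines, beside the other one. Origin: centre of its underside. Leave alone.
- bowl_white: White bowl, 144 mm across and 60 mm high, with pink sweets, past the +y end of the track. Origin: centre of its underside. Leave alone.
- glass_box: Open glass box 110 by 110 by 100 mm high with yellow sweets, past the -y end of the track. Origin: centre of its underside. Leave alone.

How it is judged:
By the outcome, as a careful person would: the job done as asked, in the order asked, and still so for the second after the job is handed in, while the arm keeps its last pose, push and grip.
It also fails if it takes over 42 s, if anything falls off the work surface, if the arm or the gripper's body presses on something with over 40 N, if the wrist force passes 120 N, or if a joint passes its speed limit or range.

## Working session

There is one attempt and no reset: what is moved stays moved. The work goes in short steps, Python scripts to look and compute and a tool call to move; the robot and the scene stay as the last step left them, time stands still between calls to the robot, and variables do not carry over. Pictures are saved under pics/ and viewed, at most 10 in all, crops included, and the job is handed in when it is done.

Besides the shell and the picture viewer there is one more tool, called after ">>>" as name([rows], argument=value, ...), one row to a line, values as JSON. move_arm: Moves the arm, as the interface text tells. Its arguments: {"type":"object","properties":{"moves":{"type":"array","items":{"type":"array","items":{"type":"number"}}},"gripper":{"type":"number"},"newtons":{"type":"number"}},"required":["moves"]}

```bash
mkdir -p pics && python3 - <<'E'
from workcell import monitor, grab_frame, camera_model, bot
import cv2
s=monitor.observe();print(s)
for n in("scene","side","wrist"):
    cv2.imwrite(f"pics/{n}0.png",grab_frame(n));print(n,camera_model(n))
E
```

```text
{'clock': 0.0, 'qpos': array([-0.07018706,  0.52199999, -0.03631722,  1.59999671,  0.02122595,
        1.02109329, -0.11279548]), 'qd': array([-5.12061790e-04, -7.55699262e-04,  2.22239271e-03,  3.23490747e-05,
        1.68288999e-03,  9.10524431e-04, -1.07250919e-04]), 'joint_efforts': array([-4.24098413e-03, -9.27110124e+01,  1.97758444e+00, -3.69928443e+01,
        1.76317629e-02,  8.19846697e-03, -6.58496788e-05]), 'position': array([ 6.24685357e-01, -5.62393020e-05,  2.44738624e-01]), 'tool_rot': array([-3.14048597e+00,  1.06157699e-04,  1.57078253e+00]), 'force': array([ 0.0335488 ,  0.21322455, -0.31207523]), 'moment': array([ 0.00162473,  0.04417959, -0.03552183]), 'finger_force': 0.0, 'grip_width': 0.08556215797913438}
scene {'vfov': 42.16885030558246, 'cx': 275.0809321288022, 'cy': 214.3716404492146, 'k1': -0.004625673461351127, 'R': array([[ 0.37074497,  0.92872327,  0.00461053],
       [ 0.54158538, -0.21216191, -0.8134326 ],
       [-0.75447561,  0.30407304, -0.5816409 ]]), 't': array([-0.23287183, -0.21157245,  2.01580749])}
side {'vfov': 53.000931905261545, 'cx': 273.62417952167436, 'cy': 212.91640815129634, 'k1': -0.019557100659921698, 'R': array([[-0.99758061, -0.06877985, -0.01011273],
       [-0.04636539,  0.76664033, -0.64040054],
       [ 0.05179948, -0.63838228, -0.76797453]]), 't': array([0.56633699, 0.0874354 , 1.32208595])}
wrist {'vfov': 67.6789359381096, 'cx': 278.21135310634145, 'cy': 208.70130083389324, 'k1': -0.07324451920459873, 'T_tool_cam': array([[ 1.12758215e-03, -9.60793179e-01, -2.77263766e-01,
         6.97006382e-02],
       [ 9.99999192e-01,  1.24595519e-03, -2.50750431e-04,
         5.22777836e-04],
       [ 5.86377533e-04, -2.77263260e-01,  9.60793808e-01,
        -1.30032492e-01],
       [ 0.00000000e+00,  0.00000000e+00,  0.00000000e+00,
         1.00000000e+00]])}
```

View pics/scene0.png

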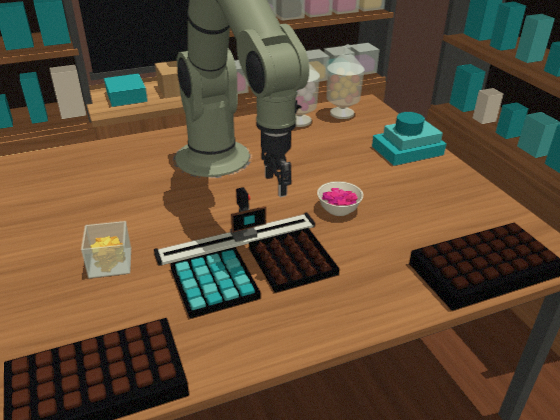

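View pics/side0.png

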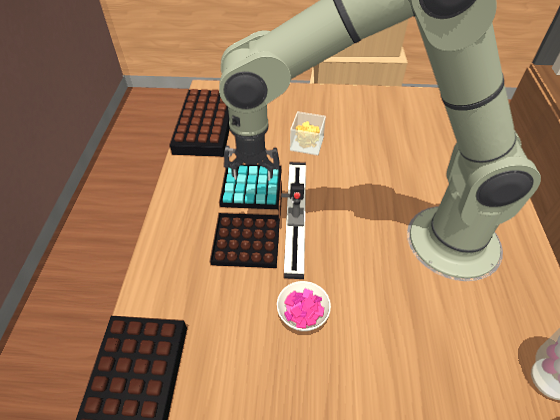

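View pics/wrist0.png

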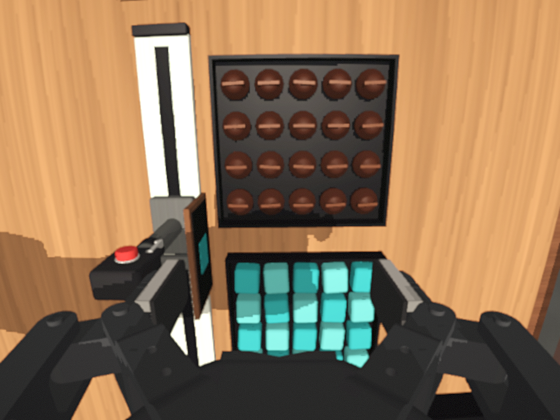

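The wrist view shows the dark tray's top corners near (210,57), (397,56), (386,227) and (218,229), and the red button near (126,254). The turquoise tray is at the -y end, and the sign stands slightly -y of the track's middle. I'll enlarge the side and scene crops to measure precisely.

```bash
python3 - <<'E'
import cv2
a=cv2.imread("pics/side0.png")[150:290,205:335];cv2.imwrite("pics/sc.png",cv2.resize(a,None,fx=4,fy=4,interpolation=cv2.INTER_CUBIC))
a=cv2.imread("pics/scene0.png")[180:320,150:350];cv2.imwrite("pics/cc.png",cv2.resize(a,None,fx=4,fy=4,interpolation=cv2.INTER_CUBIC))
E
```

```text
(no output)
```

View pics/sc.png

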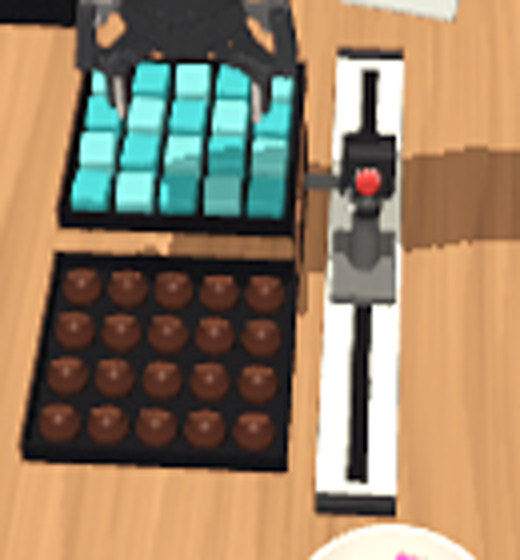

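View pics/cc.png

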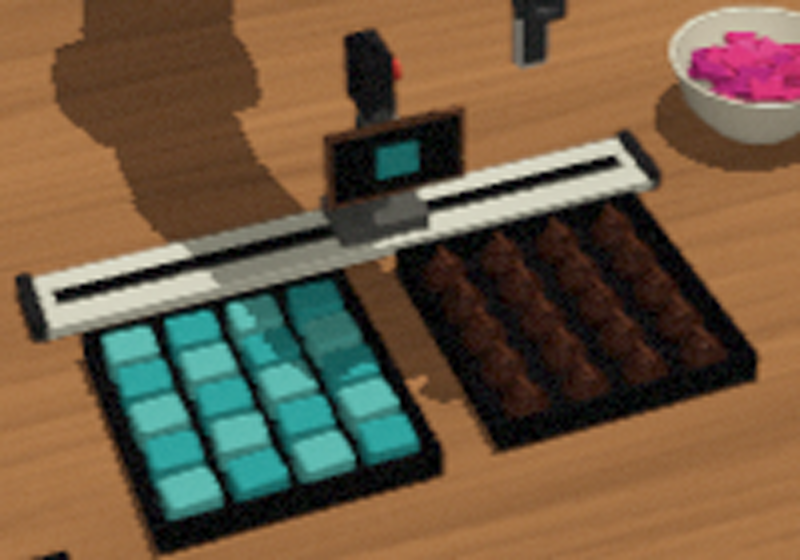

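The side crop has the track caps at (338,50), (403,52), (316,511) and (394,514), the button at (368,182), and the turquoise tray's front bottom edge from (60,225) to (297,232). The scene crop has the caps at (42,340) and (658,186), the button at (397,69), and the turquoise tray's bottom corners at (160,553) and (438,473). Next I fit a scene model to all three views.

```bash
cat > fit.py <<'E'
import numpy as np, cv2
from scipy.optimize import least_squares
from scipy.spatial.transform import Rotation as Ro
from workcell import camera_model
def proj(n,X,pose=None):
    m=camera_model(n);X=np.atleast_2d(X)
    if n=="wrist":
        T=np.eye(4);T[:3,:3]=Ro.from_euler("xyz",pose[1]).as_matrix();T[:3,3]=pose[0]
        I=np.linalg.inv(T@m["T_tool_cam"]);R,t=I[:3,:3],I[:3,3]
    else:R,t=m["R"],m["t"]
    f=210/np.tan(np.radians(m["vfov"])/2)
    p=X@R.T+t;s=p[:,:2]/p[:,2:];s=s*(1+m["k1"]*(s**2).sum(1,keepdims=True))
    return s*f+[m["cx"],m["cy"]]
E
python3 - <<'E'
from fit import *
P0=([.624685,-.000056,.244739],[-3.140486,.000106,1.570783])
o={"side":(205,150),"scene":(150,180)}
C=[] # cam, body, (sx,sy,z) , px
def a(c,b,sx,sy,z,u,v):
    if c in o:u,v=(u+.5)/4-.5+o[c][0],(v+.5)/4-.5+o[c][1]
    C.append((c,b,sx,sy,z,u,v))
a("side","k",1,-1,.018,338,50);a("side","k",-1,-1,.018,403,52);a("side","k",1,1,0,316,512);a("side","k",-1,1,0,394,514)
a("scene","k",1,-1,0,42,340);a("scene","k",-1,-1,.018,17,278);a("scene","k",1,1,0,658,186);a("scene","k",-1,1,.018,628,131)
a("wrist","k",-1,1,.018,133,27);a("wrist","k",1,1,.018,187,25)
a("side","b",0,0,0,368,182);a("scene","b",0,0,0,397,69);a("wrist","b",0,0,0,126,254)
a("side","t",1,1,0,60,226);a("side","t",-1,1,0,297,233)
a("scene","t",1,-1,0,160,553);a("scene","t",1,1,0,438,473);a("scene","t",-1,-1,.029,83,335)
a("wrist","t",-1,1,.029,227,254);a("wrist","t",1,1,.029,384,253)
a("side","d",1,1,0,23,460);a("side","d",-1,1,0,286,471);a("side","d",1,-1,.029,57,254)
a("scene","d",1,-1,0,498,451);a("scene","d",1,1,0,755,380)
for sx,sy,u,v in((-1,1,210,57),(1,1,397,56),(1,-1,386,227),(-1,-1,218,229)):a("wrist","d",sx,sy,.029,u,v)
def pts(p):
    x,y,w,h,s,tx,ty,dx,dy=p;c,n=np.cos(w),np.sin(w);L=[]
    for _,b,sx,sy,z,*_ in C:
        l={"k":(sx*.03,sy*h),"b":(0,s+.021),"t":(tx+sx*.1,ty+sy*.095),"d":(dx+sx*.1,dy+sy*.095)}[b]
        L.append((x+c*l[0]-n*l[1],y+n*l[0]+c*l[1],.142 if b=="b" else z))
    return np.array(L)
def res(p):
    X=pts(p);return np.concatenate([(proj(c[0],X[i],P0)[0]-c[5:])*(.4 if c[0]=="wrist" else 1) for i,c in enumerate(C)])
r=least_squares(res,[.5,0,0,.24,-.03,.14,-.1,.14,.1],loss="soft_l1",x_scale=.05)
print(r.x.round(4))
for c,e in zip(C,res(r.x).reshape(-1,2)):print(c[:5],e.round(1))
x,y,w,h,s,tx,ty=r.x[:7];c,n=np.cos(w),np.sin(w)
print("grip",x-n*s,y+c*s,"target",x-n*ty,y+c*ty,"yaw",w)
E
```

```text
Traceback (most recent call last):
  File "fit.py", line 6, in proj
    m=camera_model(n);X=np.atleast_2d(X)
ValueError: time passes only in moves, steps and waits
```

`camera_model` can't be called this often, so I'll cache it.

```bash
sed -i 's/^from workcell.*/from workcell import camera_model as _cm\nfrom functools import cache\ncamera_model=cache(_cm)/' fit.py
cat > solve.py <<'E'
from fit import *
P0=([.624685,-.000056,.244739],[-3.140486,.000106,1.570783])
o={"side":(205,150),"scene":(150,180)}
C=[] # cam, body, (sx,sy,z) , px
def a(c,b,sx,sy,z,u,v):
    if c in o:u,v=(u+.5)/4-.5+o[c][0],(v+.5)/4-.5+o[c][1]
    C.append((c,b,sx,sy,z,u,v))
a("side","k",1,-1,.018,338,50);a("side","k",-1,-1,.018,403,52);a("side","k",1,1,0,316,512);a("side","k",-1,1,0,394,514)
a("scene","k",1,-1,0,42,340);a("scene","k",-1,-1,.018,17,278);a("scene","k",1,1,0,658,186);a("scene","k",-1,1,.018,628,131)
a("wrist","k",-1,1,.018,133,27);a("wrist","k",1,1,.018,187,25)
a("side","b",0,0,0,368,182);a("scene","b",0,0,0,397,69);a("wrist","b",0,0,0,126,254)
a("side","t",1,1,0,60,226);a("side","t",-1,1,0,297,233)
a("scene","t",1,-1,0,160,553);a("scene","t",1,1,0,438,473);a("scene","t",-1,-1,.029,83,335)
a("wrist","t",-1,1,.029,227,254);a("wrist","t",1,1,.029,384,253)
a("side","d",1,1,0,23,460);a("side","d",-1,1,0,286,471);a("side","d",1,-1,.029,57,254)
a("scene","d",1,-1,0,498,451);a("scene","d",1,1,0,755,380)
for sx,sy,u,v in((-1,1,210,57),(1,1,397,56),(1,-1,386,227),(-1,-1,218,229)):a("wrist","d",sx,sy,.029,u,v)
def pts(p):
    x,y,w,h,s,tx,ty,dx,dy=p;c,n=np.cos(w),np.sin(w);L=[]
    for _,b,sx,sy,z,*_ in C:
        l={"k":(sx*.03,sy*h),"b":(0,s+.021),"t":(tx+sx*.1,ty+sy*.095),"d":(dx+sx*.1,dy+sy*.095)}[b]
        L.append((x+c*l[0]-n*l[1],y+n*l[0]+c*l[1],.142 if b=="b" else z))
    return np.array(L)
def res(p):
    X=pts(p);return np.concatenate([(proj(c[0],X[i],P0)[0]-c[5:])*(.4 if c[0]=="wrist" else 1) for i,c in enumerate(C)])
r=least_squares(res,[.5,0,0,.24,-.03,.14,-.1,.14,.1],loss="soft_l1",x_scale=.05)
print(r.x.round(4))
for c,e in zip(C,res(r.x).reshape(-1,2)):print(c[:5],e.round(1))
x,y,w,h,s,tx,ty=r.x[:7];c,n=np.cos(w),np.sin(w)
print("grip",x-n*s,y+c*s,"target",x-n*ty,y+c*ty,"yaw",w)
E
python3 solve.py
```

```text
[ 0.5009 -0.0711  0.0092  0.2379  0.0156  0.1558 -0.1179  0.1514  0.11  ]
('side', 'k', 1, -1, 0.018) [-0.2 -0.1]
('side', 'k', -1, -1, 0.018) [ 0.  -0.1]
('side', 'k', 1, 1, 0) [-0.7 -0. ]
('side', 'k', -1, 1, 0) [0.1 0.4]
('scene', 'k', 1, -1, 0) [-0.4  0.9]
('scene', 'k', -1, -1, 0.018) [ 0.5 -1.3]
('scene', 'k', 1, 1, 0) [-0.4  1.1]
('scene', 'k', -1, 1, 0.018) [-0.9 -0.5]
('wrist', 'k', -1, 1, 0.018) [-0.9 -0.1]
('wrist', 'k', 1, 1, 0.018) [-0.3 -0.4]
('side', 'b', 0, 0, 0) [-0.3  0. ]
('scene', 'b', 0, 0, 0) [-1.5  0.3]
('wrist', 'b', 0, 0, 0) [ 0.3 -1. ]
('side', 't', 1, 1, 0) [-0.1  1.5]
('side', 't', -1, 1, 0) [-0.1  2. ]
('scene', 't', 1, -1, 0) [-0.   0.4]
('scene', 't', 1, 1, 0) [1.6 0.2]
('scene', 't', -1, -1, 0.029) [-0.8 -2.4]
('wrist', 't', -1, 1, 0.029) [-2.  2.]
('wrist', 't', 1, 1, 0.029) [1.1 1.8]
('side', 'd', 1, 1, 0) [-0.1  0.2]
('side', 'd', -1, 1, 0) [0.2 0.5]
('side', 'd', 1, -1, 0.029) [-0.6 -2.4]
('scene', 'd', 1, -1, 0) [-0.5  0.8]
('scene', 'd', 1, 1, 0) [-0.5  0.4]
('wrist', 'd', -1, 1, 0.029) [-1.6 -1. ]
('wrist', 'd', 1, 1, 0.029) [ 1.2 -0.8]
('wrist', 'd', 1, -1, 0.029) [0.  0.4]
('wrist', 'd', -1, -1, 0.029) [-0.7  0.1]
grip 0.5007931396605383 -0.05545926024291651 target 0.5020260235371928 -0.18899616607088768 yaw 0.009232270589164619
```

The wrist camera sees the turquoise tray's +y face, so the edge I clicked there is the bottom one (z=0). I'll correct that and refit.

```bash
sed -i 's/a("wrist","t",-1,1,.029,227,254);a("wrist","t",1,1,.029/a("wrist","t",-1,1,0,227,254);a("wrist","t",1,1,0/' solve.py && python3 solve.py | grep -v "'k'"
```

```text
[ 0.501  -0.0711  0.0105  0.2379  0.0156  0.1569 -0.1222  0.1514  0.1098]
('side', 'b', 0, 0, 0) [-0.3  0. ]
('scene', 'b', 0, 0, 0) [-1.5  0.4]
('wrist', 'b', 0, 0, 0) [ 0.4 -1. ]
('side', 't', 1, 1, 0) [-0.3  0.6]
('side', 't', -1, 1, 0) [-0.4  1.1]
('scene', 't', 1, -1, 0) [-1.4  1.2]
('scene', 't', 1, 1, 0) [0.3 0.9]
('scene', 't', -1, -1, 0.029) [-2.2 -1.7]
('wrist', 't', -1, 1, 0) [-0.  -0.7]
('wrist', 't', 1, 1, 0) [-1.5 -0.9]
('side', 'd', 1, 1, 0) [-0.   0.2]
('side', 'd', -1, 1, 0) [0.2 0.4]
('side', 'd', 1, -1, 0.029) [-0.7 -2.4]
('scene', 'd', 1, -1, 0) [-0.5  0.8]
('scene', 'd', 1, 1, 0) [-0.5  0.3]
('wrist', 'd', -1, 1, 0.029) [-1.7 -0.9]
('wrist', 'd', 1, 1, 0.029) [ 1.1 -0.8]
('wrist', 'd', 1, -1, 0.029) [0.1 0.4]
('wrist', 'd', -1, -1, 0.029) [-0.6  0.2]
grip 0.5008624208726122 -0.055447969023989546 target 0.5023034807460025 -0.1933064939590308 yaw 0.01045279854696896
```

>>> move_arm([
  [-15, -7, 0, -0.17],
  [-30, -14, 0, -0.34],
  [-45, -21, 0, -0.51],
  [-60, -28, 0, -0.68],
  [-75, -35, 0, -0.85],
  [-90, -42, 0, -1.02],
  [-105, -48, 0, -1.19],
  [-118, -53, 0, -1.36],
  [-124, -55, 0, -1.5],
  [-124, -55.5, 0, -1.56],
  [-124, -55.5, 0, -1.56],
], gripper=1, newtons=20)

```text
clock: 1.52
position: [0.5009, -0.0554, 0.2452]
tool_rot: [3.142, 0.0, 0.011]
force: [-0.2, 0.4, 0.0]
grip_width: 0.0853
finger_force: 0.0
```

```bash
python3 - <<'E'
from workcell import monitor, grab_frame
import cv2
s=monitor.observe();print(s["clock"],s["position"],s["tool_rot"],s["qpos"].round(2))
cv2.imwrite("pics/w1.png",grab_frame("wrist"))
E
```

```text
1.525 [ 0.5009472  -0.05543592  0.24524075] [3.14151753e+00 1.28409347e-04 1.13249475e-02] [-0.28  0.35  0.34  1.93 -0.15  0.89 -1.42]
```

View pics/w1.png

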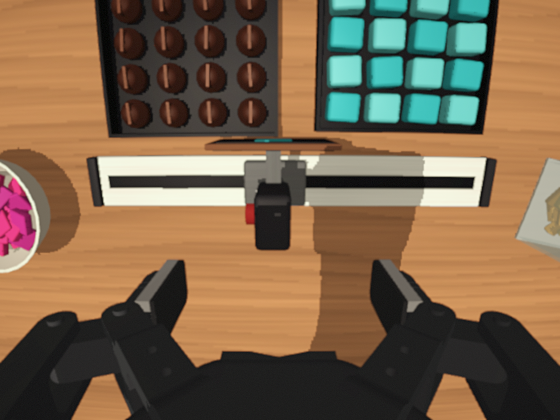

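This wrist view shows the track caps at (88,158), (96,206), (495,157) and (488,206), the turquoise tray's near corners at (315,130) and (484,133), the dark tray's near corners at (110,137) and (281,137), and the button face at (246,214). I'll refit with these points.

```bash
python3 - <<'E'
s=open("solve.py").read()
s=s.replace("def pts(p)","""P1=([.500947,-.055436,.245241],[3.141518,.000128,.011325])
for q in (("k",1,1,.018,88,158),("k",-1,1,.018,96,206),("k",1,-1,.018,495,157),("k",-1,-1,.018,488,206),
 ("b",0,0,0,246,214),("t",-1,1,0,315.5,131),("t",-1,-1,.029,484,133),("d",-1,1,.029,110,137),("d",-1,-1,.029,281,137)):a("wrist1",*q)
def pts(p)""")
s=s.replace("proj(c[0],X[i],P0)","proj(c[0][:5],X[i],P1 if c[0]=='wrist1' else P0)").replace('.4 if c[0]=="wrist"','.4 if c[0][:5]=="wrist"')
open("solve.py","w").write(s)
E
python3 solve.py
```

```text
[ 0.5014 -0.0717  0.0132  0.2387  0.0184  0.1569 -0.1217  0.1518  0.1098]
('side', 'k', 1, -1, 0.018) [-0.6 -0.4]
('side', 'k', -1, -1, 0.018) [-0.4 -0.4]
('side', 'k', 1, 1, 0) [-0.6  0.1]
('side', 'k', -1, 1, 0) [0.3 0.4]
('scene', 'k', 1, -1, 0) [-0.7  1.3]
('scene', 'k', -1, -1, 0.018) [ 0.1 -0.8]
('scene', 'k', 1, 1, 0) [-0.4  1. ]
('scene', 'k', -1, 1, 0.018) [-1.  -0.5]
('wrist', 'k', -1, 1, 0.018) [-1.2  0.3]
('wrist', 'k', 1, 1, 0.018) [-0.6 -0.1]
('side', 'b', 0, 0, 0) [-0.4  0.6]
('scene', 'b', 0, 0, 0) [-0.8  0.2]
('wrist', 'b', 0, 0, 0) [ 0.2 -1.5]
('side', 't', 1, 1, 0) [-0.4  0.7]
('side', 't', -1, 1, 0) [-0.5  1.1]
('scene', 't', 1, -1, 0) [-1.1  1.4]
('scene', 't', 1, 1, 0) [0.6 1. ]
('scene', 't', -1, -1, 0.029) [-2.1 -1.5]
('wrist', 't', -1, 1, 0) [ 0.  -0.4]
('wrist', 't', 1, 1, 0) [-1.6 -0.8]
('side', 'd', 1, 1, 0) [-0.1  0.2]
('side', 'd', -1, 1, 0) [0.2 0.3]
('side', 'd', 1, -1, 0.029) [-0.9 -2.4]
('scene', 'd', 1, -1, 0) [-0.4  1. ]
('scene', 'd', 1, 1, 0) [-0.5  0.3]
('wrist', 'd', -1, 1, 0.029) [-1.8 -0.3]
('wrist', 'd', 1, 1, 0.029) [ 1.  -0.4]
('wrist', 'd', 1, -1, 0.029) [0.1 0.7]
('wrist', 'd', -1, -1, 0.029) [-0.5  0.7]
('wrist1', 'k', 1, 1, 0.018) [-0.3 -0.3]
('wrist1', 'k', -1, 1, 0.018) [-0.4  0.3]
('wrist1', 'k', 1, -1, 0.018) [-0.5  0.2]
('wrist1', 'k', -1, -1, 0.018) [-1.   0.2]
('wrist1', 'b', 0, 0, 0) [ 0.6 -0.5]
('wrist1', 't', -1, 1, 0) [-0.5 -0.1]
('wrist1', 't', -1, -1, 0.029) [0.7 0.5]
('wrist1', 'd', -1, 1, 0.029) [-1.   0.6]
('wrist1', 'd', -1, -1, 0.029) [-0.9 -0.1]
grip 0.5011278614078029 -0.053284824085328863 target 0.5029709596850434 -0.19342903512927334 yaw 0.0131506825257913
```

>>> move_arm([
  [0, 1, -20, 0],
  [0, 1.5, -40, 0],
  [0, 1.5, -60, 0],
  [0, 1.5, -75, 0],
  [0, 1.5, -75, 0],
])

```text
clock: 2.2
position: [0.5006, -0.0541, 0.1696]
tool_rot: [3.142, 0.002, 0.011]
force: [-0.5, 1.3, -0.5]
grip_width: 0.0856
finger_force: 0.0
```

>>> move_arm([
  [0, 0, 0, 0],
  [0, 0, 0, 0],
  [0, 0, 0, 0],
  [0, 0, 0, 0],
  [0, 0, 0, 0],
  [0, 0, 0, 0],
], gripper=0.2, newtons=20)

```text
clock: 2.95
position: [0.5013, -0.054, 0.1707]
tool_rot: [-3.142, -0.001, 0.011]
force: [-0.8, 0.1, 6.6]
grip_width: 0.0252
finger_force: 25.7
```

```bash
python3 - <<'E'
from workcell import monitor, grab_frame
import cv2,numpy as np
s=monitor.observe();print(s["clock"],s["position"],s["force"],s["grip_width"],s["finger_force"])
a=grab_frame("wrist")[130:400,60:510]
b=grab_frame("scene")[140:290,190:310]
b=cv2.resize(b,None,fx=2.8,fy=2.8)[:270*2]
c=np.zeros((420,800,3),np.uint8);c[:270,:450]=a;c[:420,455:455+336]=b[:420]
cv2.imwrite("pics/w2.png",c)
E
```

```text
2.95 [ 0.50126556 -0.05404505  0.17072327] [-0.79562399  0.10115263  6.64588001] 0.025174588322490143 25.679547786712646
```

View pics/w2.png

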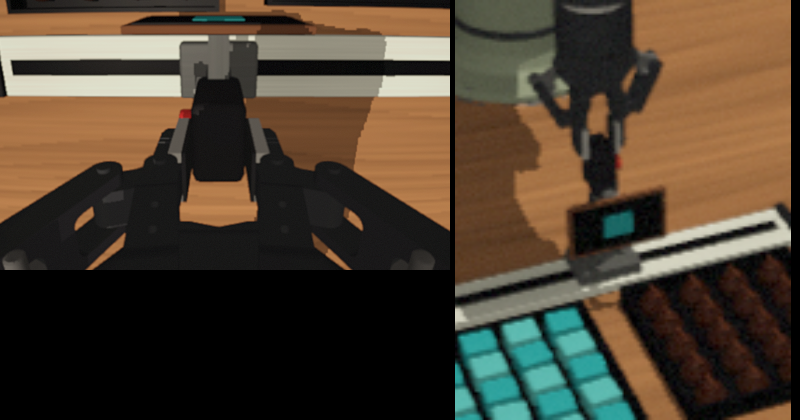

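The fingers hold the grip above the button and the button is still out, visible at (185,113). Now the slow slide.

>>> move_arm([
  [0, -2, 0, 0],
  [0, -6, 0, 0],
  [0.1, -12, 0, 0],
  [0.2, -18, 0, 0],
  [0.3, -24, 0, 0],
  [0.4, -30, 0, 0],
  [0.5, -36, 0, 0],
  [0.5, -42, 0, 0],
  [0.6, -48, 0, 0],
  [0.7, -54, 0, 0],
  [0.8, -60, 0, 0],
  [0.8, -64, 0, 0],
])

```text
clock: 4.55
position: [0.502, -0.1178, 0.1707]
tool_rot: [-3.141, -0.001, 0.011]
force: [-2.1, 4.5, 7.5]
grip_width: 0.0249
finger_force: 25.8
```

>>> move_arm([
  [0.1, -5, 0, 0],
  [0.2, -11, 0, 0],
  [0.3, -17, 0, 0],
  [0.4, -23, 0, 0],
  [0.5, -29, 0, 0],
  [0.5, -35, 0, 0],
  [0.6, -41, 0, 0],
  [0.7, -47, 0, 0],
  [0.8, -53, 0, 0],
  [0.8, -59, 0, 0],
  [0.9, -64, 0, 0],
  [0.9, -66, 0, 0],
])

```text
clock: 6.05
position: [0.5027, -0.1839, 0.1707]
tool_rot: [-3.141, -0.0, 0.011]
force: [-1.8, 3.9, 8.8]
grip_width: 0.0251
finger_force: 26.0
```

>>> move_arm([
  [0, -4, 0, 0],
  [0, -7, 0, 0],
  [0.1, -9.5, 0, 0],
  [0.1, -9.5, 0, 0],
  [0.1, -9.5, 0, 0],
])

```text
clock: 6.68
position: [0.5028, -0.1935, 0.1707]
tool_rot: [-3.141, -0.0, 0.011]
force: [-2.2, 1.7, 7.2]
grip_width: 0.0254
finger_force: 25.9
```

```bash
python3 - <<'E'
from workcell import monitor, grab_frame
import cv2
s=monitor.observe();print(list(s["position"]),list(s["tool_rot"]),s["force"])
cv2.imwrite("pics/w3.png",grab_frame("wrist"))
E
```

```text
[np.float64(0.5028264480685263), np.float64(-0.19345914271042738), np.float64(0.17072607600327375)] [np.float64(-3.1413748140937914), np.float64(-0.00028390209870332583), np.float64(0.010781298155973174)] [-2.19001504  1.71298616  7.1708163 ]
```

View pics/w3.png

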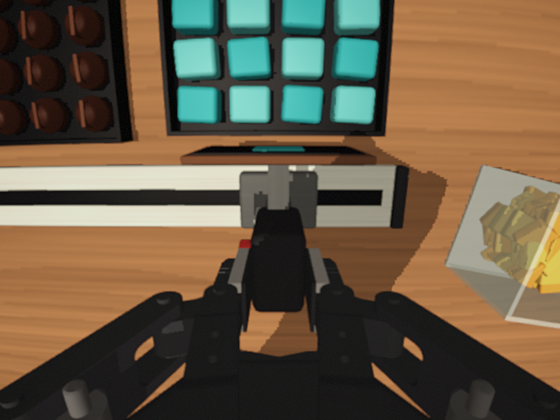

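The view shows the tray's near corners at about (165,135) and (387,135), and the carriage spanning about 240–318. Both centres are near column 278, within 1–2 px. I'll check with intensity profiles.

```bash
python3 - <<'E'
import cv2,numpy as np
g=cv2.GaussianBlur(cv2.cvtColor(cv2.imread("pics/w3.png"),6),(3,3),0).astype(float)
def edge(row,lo,hi,th):
    r=g[row,lo:hi];i=np.flatnonzero(np.diff(r>th))
    return [round(lo+j+(th-r[j])/(r[j+1]-r[j]),1) for j in i]
for v in(20,60,100,125):print(v,edge(v,140,172,55),edge(v,380,415,55))
for v in(176,184,206,216):print(v,edge(v,225,260,130),edge(v,300,335,130),g[v,236:246].round(),g[v,312:324].round())
E
```

```text
20 [np.float64(159.1)] [np.float64(392.4)]
60 [np.float64(162.2)] [np.float64(389.6)]
100 [np.float64(165.2)] [np.float64(386.8)]
125 [np.float64(167.7)] [np.float64(384.8)]
176 [np.float64(239.5)] [np.float64(318.3)] [224. 221. 200. 153. 111. 100. 105. 107. 107. 107.] [ 59.  59.  58.  57.  65.  91. 124. 146. 152. 152. 152. 152.]
184 [np.float64(239.7)] [np.float64(318.0)] [222. 220. 202. 158. 115. 101. 105. 108. 108. 108.] [ 59.  59.  57.  57.  68.  98. 131. 149. 153. 153. 152. 152.]
206 [np.float64(240.0)] [] [196. 197. 192. 170. 129. 100.  96. 101. 103. 103.] [ 57.  56.  55.  59.  75. 102. 122. 129. 129. 129. 129. 129.]
216 [np.float64(240.6)] [np.float64(316.6)] [224. 224. 222. 203. 159. 113.  96.  99. 101. 101.] [ 57.  55.  56.  73. 110. 142. 154. 154. 153. 153. 153. 153.]
```

The tray's mid-line sits about 2 mm toward +y from the pole. I'll nudge it 2 mm, release, lower to button height and squeeze.

>>> move_arm([
  [0, 1, 0, 0],
  [0, 2, 0, 0],
  [0, 2, 0, 0],
  [0, 2, 0, 0],
])

```text
clock: 7.22
position: [0.5028, -0.1922, 0.1707]
tool_rot: [3.141, -0.0, 0.01]
force: [-2.0, -2.8, 5.9]
grip_width: 0.0252
finger_force: 25.7
```

>>> move_arm([
  [0, 0, 0, 0],
  [0, 0, 0, 0],
  [0, 0, 0, 0],
  [0, 0, 0, 0],
  [0, 0, 0, 0],
], gripper=0.8)

```text
clock: 7.85
position: [0.5028, -0.1915, 0.1703]
tool_rot: [-3.142, 0.0, 0.011]
force: [0.2, -0.1, -0.5]
grip_width: 0.0689
finger_force: 0.0
```

>>> move_arm([
  [0, 0, -8, 0],
  [0, 0, -18, 0],
  [0, 0, -28, 0],
  [0, 0, -34, 0],
  [0, 0, -34, 0],
  [0, 0, -34, 0],
])

```text
clock: 8.6
position: [0.5029, -0.1916, 0.1365]
tool_rot: [3.142, -0.0, 0.011]
force: [0.2, 0.1, -0.5]
grip_width: 0.0686
finger_force: 0.0
```

```bash
python3 - <<'E'
from workcell import monitor, grab_frame
import cv2,numpy as np
s=monitor.observe();print(s["position"],s["force"],s["grip_width"])
g=cv2.GaussianBlur(cv2.cvtColor(grab_frame("wrist"),6),(3,3),0).astype(float)
for v in(60,100,125):
    r=g[v]<55;i=np.flatnonzero(r[120:440])+120;print(v,i.min(),i.max())
for v in range(170,250,8):print(v,g[v,225:330:5].round().astype(int))
E
```

```text
[ 0.50290883 -0.1916022   0.13645792] [ 0.17734971  0.14231752 -0.47771893] 0.06862787964001803
60 148 407
100 152 404
125 154 402
170 [91 91 91 91 92 91 91 91 91 91 90 91 91 91 91 91 91 91 91 88 90]
178 [219 219 219 104 102 102 101 101 100 104 104 101 100 101  68  67  68  68
  68  93 146]
186 [217 218 138 109 109 108 108 107 107 105 105 102 101 102  61  58  59  58
  58  58 139]
194 [217 218 146 105 105 105 104 104 104 104 105 102 101 102  58  58  58  58
  58  57 143]
202 [ 34  33  43  62  62  82  62  56  63 103 104 101 100 101  57  57  57  57
  57  57  12]
210 [ 32  32  39  57  57  57  56  56  53 103 104 101  86  58  57  57  57  57
  57  55  11]
218 [218 218 191  55  55  56  56  56  43 102 100  61  56  58  52  56  55  56
  56  54 150]
226 [222 222 203  56  56  56  91  67  43 102  58  58  56  58  29  43  57  57
  57  54 152]
234 [220 221 216  98  95  86  23  16  15  15  17  15  16  15  16  16  22  57
  56  55 150]
242 [135 135 135 113 104 115  17  17  17  17  16  15  15  16  15  16  14  63
  65  73  80]
```

>>> move_arm([
  [0, 2, 0, 0],
  [0, 3.6, 0, 0],
  [0, 3.6, 0, 0],
  [0, 3.6, 0, 0],
], gripper=0.44, newtons=30)

```text
clock: 9.15
position: [0.5028, -0.1879, 0.1363]
tool_rot: [3.142, -0.0, 0.011]
force: [0.4, 0.3, 0.6]
grip_width: 0.0376
finger_force: 0.0
```

>>> move_arm([
  [0, -1.5, 0, 0],
  [0, -3, 0, 0],
  [0, -3, 0, 0],
  [0, -3, 0, 0],
  [0, -3, 0, 0],
], gripper=0.1)

```text
clock: 9.78
position: [0.503, -0.1908, 0.1368]
tool_rot: [-3.141, -0.001, 0.011]
force: [-1.8, 1.4, 11.0]
grip_width: 0.0255
finger_force: 31.4
```

```bash
python3 - <<'E'
from workcell import monitor, grab_frame
import cv2,numpy as np
s=monitor.observe();print(s["position"],s["force"],s["grip_width"],s["finger_force"])
a=grab_frame("wrist")
b=cv2.resize(grab_frame("side")[140:240,230:320],None,fx=2.6,fy=2.6)
c=np.zeros((420,800,3),np.uint8);c[:,:560]=a;c[:260,564:564+234]=b
cv2.imwrite("pics/w4.png",c)
E
```

```text
[ 0.50300557 -0.19082597  0.1367697 ] [-1.81290276  1.43987908 11.02698491] 0.0254926620752768 31.40312187373638
```

View pics/w4.png

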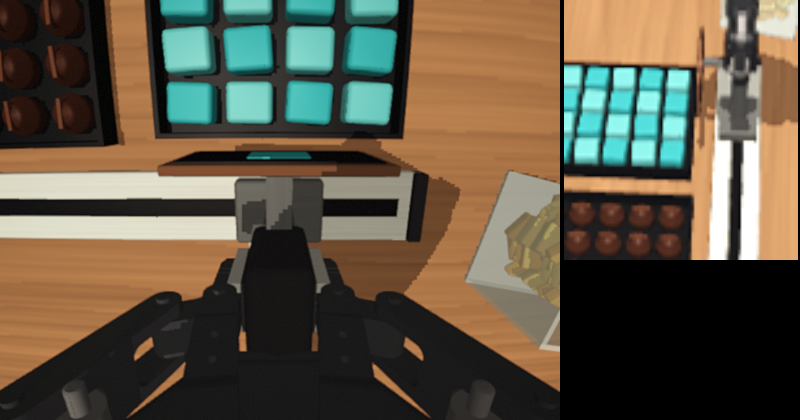

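The grip is centred: tray middle and carriage middle are both at about column 280, and the button is covered by the pad. First a small lift to test the catch.

>>> move_arm([
  [0, 0, 2, 0],
  [0, 0, 4, 0],
  [0, 0, 7, 0],
  [0, 0, 10, 0],
  [0, 0, 14, 0],
  [0, 0, 14, 0],
])

```text
clock: 10.62
position: [0.5028, -0.1908, 0.1506]
tool_rot: [-3.141, -0.0, 0.011]
force: [1.3, 2.5, -2.4]
grip_width: 0.0259
finger_force: 30.0
```

The pull is only about 3 N, so the catch is free. Continuing straight up.

>>> move_arm([
  [0, 0, 4, 0],
  [0, 0, 8, 0],
  [0, 0, 12, 0],
  [0, 0, 16, 0],
  [0, 0, 20, 0],
  [0, 0, 24, 0],
  [0, 0, 28, 0],
  [0, 0, 33, 0],
  [0, 0, 38, 0],
  [0, 0, 43, 0],
  [0, 0, 48, 0],
  [0, 0, 52, 0],
])

```text
clock: 12.12
position: [0.5027, -0.191, 0.2026]
tool_rot: [3.142, 0.0, 0.011]
force: [0.7, 2.9, -4.6]
grip_width: 0.026
finger_force: 30.2
```

>>> move_arm([
  [0, 0, 4, 0],
  [0, 0, 8, 0],
  [0, 0, 12, 0],
  [0, 0, 17, 0],
  [0, 0, 22, 0],
  [0, 0, 27, 0],
  [0, 0, 32, 0],
  [0, 0, 37, 0],
  [0, 0, 41, 0],
  [0, 0, 45, 0],
  [0, 0, 47, 0],
  [0, 0, 48, 0],
])

```text
clock: 13.62
position: [0.5028, -0.191, 0.2504]
tool_rot: [3.142, -0.0, 0.011]
force: [0.8, 3.1, -5.4]
grip_width: 0.0259
finger_force: 30.3
```

>>> move_arm([
  [0, 0, 2, 0],
  [0, 0, 3, 0],
  [0, 0, 4, 0],
  [0, 0, 5, 0],
  [0, 0, 5, 0],
])

```text
clock: 14.25
position: [0.5028, -0.1909, 0.2554]
tool_rot: [3.142, -0.0, 0.011]
force: [-0.1, 2.9, -3.0]
grip_width: 0.0257
finger_force: 30.5
```

>>> move_arm([
  [0, 0, 1, 0],
  [0, 0, 2, 0],
  [0, 0, 2, 0],
])

```text
clock: 14.62
position: [0.5027, -0.1909, 0.2571]
tool_rot: [-3.142, 0.0, 0.011]
force: [-0.0, 2.8, -8.5]
grip_width: 0.0256
finger_force: 31.1
```

>>> move_arm([
  [0, 0, 0.5, 0],
  [0, 0, 1, 0],
  [0, 0, 1, 0],
  [0, 0, 1, 0],
])

```text
clock: 15.12
position: [0.5023, -0.1908, 0.2575]
tool_rot: [-3.141, 0.001, 0.011]
force: [2.5, 0.9, -25.5]
grip_width: 0.0253
finger_force: 31.2
```

```bash
python3 - <<'E'
from workcell import monitor, grab_frame
import cv2,numpy as np
s=monitor.observe();print(s["position"],s["force"],s["grip_width"],s["finger_force"])
a=cv2.resize(grab_frame("scene")[130:280,150:270],None,fx=3,fy=3)
b=grab_frame("wrist")[:,60:500]
c=np.zeros((450,800,3),np.uint8);c[:,:360]=a;c[:420,360:]=b
cv2.imwrite("pics/f.png",c)
E
```

```text
[ 0.5023382  -0.19082737  0.25753815] [  2.49496923   0.90276969 -25.54347538] 0.025340049057846536 31.157742887735367
```

View pics/f.png

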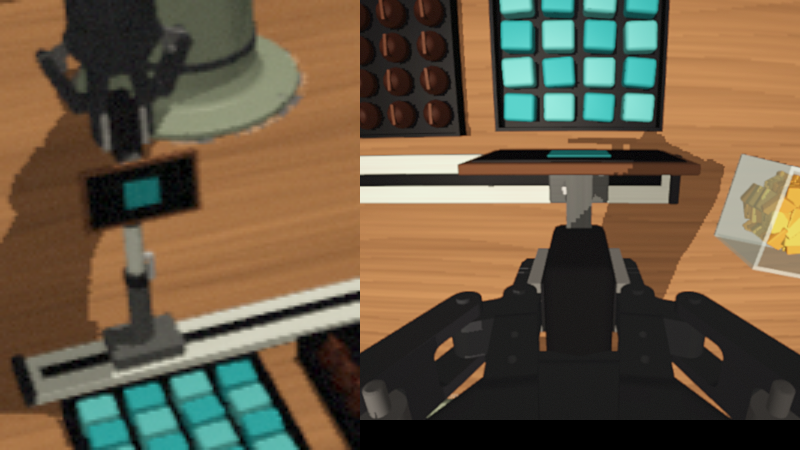

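Both sections are out, and the 25 N pull confirms the hard stop. I'll ease off slightly so the hold is stable, then hand in.

>>> move_arm([
  [0, 0, -0.4, 0],
  [0, 0, -0.4, 0],
  [0, 0, -0.4, 0],
  [0, 0, -0.4, 0],
])

```text
clock: 15.72
position: [0.5025, -0.1909, 0.2575]
tool_rot: [-3.141, 0.001, 0.011]
force: [2.0, 1.1, -25.1]
grip_width: 0.0256
finger_force: 31.1
```

```bash
python3 -c "
from workcell import bot,monitor
s=monitor.observe();print(s['position'],s['force'],s['grip_width'],s['finger_force'])
if s['force'][2]<-8: print(bot.job_done())"
```

```text
[ 0.50246563 -0.19089619  0.25754277] [  2.04225961   1.06399124 -25.13852204] 0.025587828273652708 31.053215637803078
the job is handed in; nothing more can be done
None
```

I slid the lowered sign until its pole was level with the middle of the turquoise tray (within about 1 mm by the wrist camera), then drew it up to its second stop and handed the job in at about 16 s, with the button squeezed in and the pole pulled against that stop at 25 N; the verdict wasn't shown.

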